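# Put the wire machine's change parts back in their tray

### The job

The four change parts just taken off the wire-stripping machine lie on the bench: a large and a small feed roller, a blade holder and a guide tube. Put each one away in the tray pocket made for its shape and size, the same way up as it lies now, sitting flat on the pocket's floor; set them down rather than dropping them. Leave the screwdriver and the empty white spool where they are.

Things in the scene. Friction and masses are not known exactly. Their poses are not given: they have to be found in the camera images.
- roller_large: Large feed roller, loose, 0.26 to 0.40 kg, lying flat, hub up: a knurled steel disc 60 mm in diameter and 18 mm high, with a hub 26 mm in diameter rising to 34 mm above the underside (dark bore mark on top). Origin: centre of its underside, z up. Easily gripped by the hub.
- roller_small: Small feed roller, loose, 0.14 to 0.21 kg, lying flat, hub up: a knurled steel disc 40 mm in diameter and 18 mm high, with a hub 22 mm in diameter rising to 34 mm above the underside. Origin: centre of its underside, z up. Easily gripped by the hub.
- blade_holder: Blade holder, loose, 0.16 to 0.25 kg: a bright aluminium block 60 mm long (its x), 40 mm wide (its y), 28 mm high, with a thin steel blade on each end (64 mm long overall), four screw heads and a dark slot on top. Origin: centre of its underside, z up. Easily gripped across its width.
- guide_tube: Guide tube, loose, 0.10 to 0.16 kg: a brass tube 80 mm long (along its x), 13 mm in diameter (18 mm at one flared end), axis 12 mm above the underside, through the middle of a dark steel block 30 mm long (x), 22 mm wide (y), 30 mm high, on which it stands. Origin: centre of the block's underside, z up. Easily gripped across the block's width.
- pocket_large: Fixed dark-grey insert in the tray, 110 x 110 x 15 mm, pocket floor blue. Origin: underside, straight under the pocket's centre and 4 mm above the bench; z up. Pocket 11 mm deep, walls upright, flat floor 4 mm above the origin: the larger round one, 78 mm in diameter. (Tray: fixed, grey, 232 mm square, rim 20 mm above the bench, inserts two by two, 111 mm apart.)
- pocket_small: Fixed dark-grey insert in the tray, 110 x 110 x 15 mm, pocket floor blue. Origin: underside, straight under the pocket's centre and 4 mm above the bench; z up. Pocket 11 mm deep, walls upright, flat floor 4 mm above the origin: the smaller round one, 58 mm in diameter, for the small feed roller.
- pocket_blade: Fixed dark-grey insert in the tray, 110 x 110 x 15 mm, pocket floor blue. Origin: underside, straight under the pocket's centre and 4 mm above the bench; z up. Pocket 11 mm deep, walls upright, flat floor 4 mm above the origin: the broad rectangle, 82 mm (its x) by 58 mm (its y), for the blade holder, length along x, either way round.
- pocket_guide: Fixed dark-grey insert in the tray, 110 x 110 x 15 mm, pocket floor blue. Origin: underside, straight under the pocket's centre and 4 mm above the bench; z up. Pocket 11 mm deep, walls upright, flat floor 4 mm above the origin: the long narrow rectangle, 98 mm (its x) by 38 mm (its y), for the guide tube, length along x, either way round.
- screwdriver: Screwdriver, loose, 180 mm long, lying on the bench beyond the parts; to be left alone. Its x runs along it.
- empty_spool: Empty white plastic wire spool standing upright, loose and light (90 g), 64 mm in diameter, 50 mm high; to be left alone. Origin: centre of its underside, z up.
Mind the look-alikes: they are no part of the job. What is shaped like the guide_tube but purple is not meant. What is shaped like the pocket_blade but yellow is not meant.

How it is judged:
By the outcome, as a careful person would: the job done as asked, in the order asked, and still so for the second after the job is handed in, with the robot touching nothing.
It also fails if it takes over 96 s, if anything falls off the work surface, if the arm or the gripper's body presses on something with over 40 N, if the wrist force passes 120 N, or if a joint passes its speed limit or range.

### The arm

A 7-joint arm with a two-finger parallel gripper is mounted at the origin on the work surface. World frame = base frame: x ahead of the robot, y to its left, z up, the work surface at z = 0. Lengths are in m, angles in rad, forces in N, time in s.
With the tool pointing down it reaches from about 0.4 to 0.9 m from the base axis. Payload 5.5 kg.
Tool frame: the origin (TCP) lies midway between the tips of the shut fingers; the grasp point (between the pads) lies 19 mm behind it (manip.grip_depth is the distance from the TCP to the grasp point, in m); z points along the fingers, y is the line along which they close (so a half turn about z gives the same grasp; the last joint's range is limited). The gripper opens to 92 mm and grips with 3 to 60 N. Pads are 19 mm wide; open, the fingers measure 130 mm over their backs; the gripper's body (75 mm by 190 mm) begins 47 mm behind the grasp point.
Start: joints at [1.364, 0.501, -0.427, 1.55, 0.221, 1.138, -0.21], TCP at [0.294, -0.58, 0.227] pointing down, gripper open.
Joint ranges: [-2.88, 2.88], [-0.31, 2.03], [-1.54, 1.56], [0.2, 2.42], [-1.41, 4.55], [0.19, 2.02], [-2.57, 2.57]. Speed limits (rad/s): [2.57, 2.57, 3.14, 3.14, 3.14, 3.14, 3.14].

### API

Orientations are given as a unit quaternion [x, y, z, w].
In Python, from bench import manip, effector, viewer gives the robot as it stands. Calls block until the motion is done:
- manip.move_pose(position, orientation): joint-space move of the TCP to a pose.
- manip.servo_line(position, ori=None, vel=0.15): straight line of the TCP; ori=None keeps the orientation; vel is the mean speed in m/s.
- manip.movej(angles): joint-space move.
- effector.open_jaws() and effector.close(f_grip=None): open the fingers fully, or close them until they stop; f_grip is the grip in N (None keeps the last).
- manip.sleep(seconds).
- manip.solve_ik(position, orientation): joint angles nearest the present ones, or None.
- viewer.get_image(name): name is "scene" or "top" or "wrist"; returns the picture (400x640x3 uint8, red, green, blue); there is no depth.
- viewer.get_calibration(name): a dict with "vfov" (degrees; the focal length in pixels is half the picture's height over the tangent of half this angle, whatever the lens; pixels are square), "cx", "cy" (the principal point, pixels), "eye" and "attitude" of the camera in the world. Camera axes: x right, y down, z forward; pixel columns grow to the right and rows downward; lengths in m; the calibration is good to about 2 mm. A picture is of the moment at which its call begins: read the wrist's pose just before it. get_calibration takes no time and is no camera call; for the wrist camera it gives the pose at the moment of the call.
A pose or a line that the arm cannot do raises manip.PlanningError and nothing moves.
- manip.hand_in(): hands the job in; it is judged then, once.
Readings, each from a call of its own:
- manip.current_clock(): time.
- manip.current_q(): joint angles.
- manip.current_joint_velocities(): joint speeds.
- manip.current_tau(): joint torques, N m.
- manip.current_tool_pos(): TCP position.
- manip.current_tcp_rot(): TCP orientation.
- manip.current_force(): force on the tool from outside, world axes, zero at the start.
- manip.current_wrist_torque(): the same for the moment, N m.
- manip.current_finger_gap(): finger opening in m.
- manip.current_gripper_force(): force on a finger pad.
Only numpy, scipy, OpenCV 4.12 (cv2) and the standard library are available. Lean on these libraries where they do the work, as an engineer would, in place of code of your own. Each camera call takes 0.05 s, during which the arm holds its last target. There are 200 camera calls.

## Working session

There is one attempt and no reset: what is moved stays moved. The work goes in short steps, each a Python script; the robot and the scene stay as the last script left them, time stands still between calls to the robot, and variables do not carry over. Pictures are saved under pics/ and viewed, at most 14 in all, crops included, and the job is handed in when it is done.

```bash
mkdir -p pics; python3 - <<'E'
from bench import manip, effector, viewer
import cv2
for n in ["top","scene"]:
    im=viewer.get_image(n); cv2.imwrite(f"pics/{n}0.png",im[:,:,::-1]); print(n,viewer.get_calibration(n))
print(viewer.get_calibration("wrist"),manip.current_clock(),manip.current_tcp_rot())
E
```

```text
top {'vfov': 42.366570231981086, 'cx': 318.67091765547883, 'cy': 192.95467085162173, 'eye': array([ 0.49097493, -0.06596569,  1.38171793]), 'attitude': array([-0.70089371,  0.71095696, -0.03895522,  0.04207976])}
scene {'vfov': 57.507178441420734, 'cx': 318.74286149776356, 'cy': 204.20272848482801, 'eye': array([ 1.0790934 , -0.33325923,  0.573946  ]), 'attitude': array([ 0.8078092 ,  0.43603602, -0.19157746, -0.34729665])}
{'vfov': 60.450835418979835, 'cx': 313.54263353887944, 'cy': 206.76660753471106, 'eye': array([ 0.35645972, -0.54602034,  0.38408584]), 'attitude': array([ 0.84501912, -0.51803178, -0.07015643,  0.1125337 ])} 0.1 [ 9.72520981e-01  2.32813558e-01 -1.68981885e-04 -8.71783388e-04]
```

View pics/top0.png

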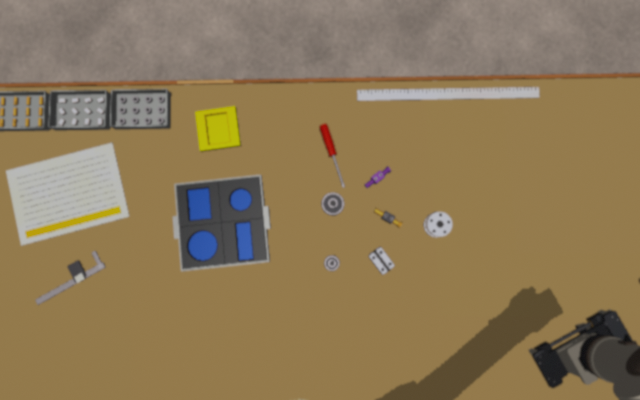

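View pics/scene0.png

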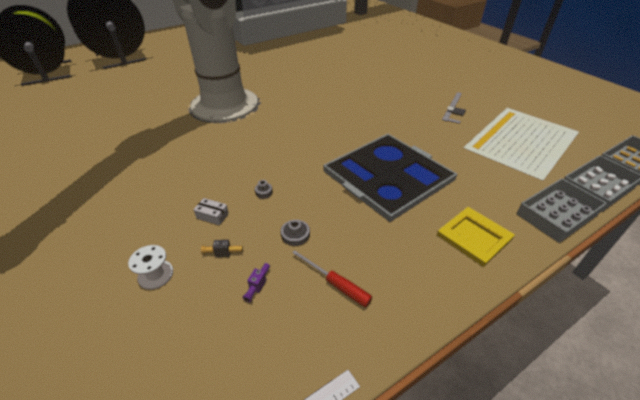

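The top view shows:
- **Parts:** large roller (333,204), small roller (332,263), blade holder (382,261).
- **Guide-tube candidates:** brass (388,218) and purple (378,177). Brass fits, since purple is excluded.
- **Blade-pocket candidates:** the blue-floored broad rectangle in the tray (200,204) and the yellow insert (217,128). The blue one in the tray fits.

I'll confirm these in one enlarged crop and take coarse positions.

```bash
cat > h.py <<'E'
from bench import manip, effector, viewer
import numpy as np, cv2
from scipy.spatial.transform import Rotation as R
def ray(cal,px,z):
    px=np.atleast_2d(np.array(px,float)); f=200/np.tan(np.radians(cal["vfov"])/2)
    d=np.c_[(px[:,0]-cal["cx"])/f,(px[:,1]-cal["cy"])/f,np.ones(len(px))]
    d=R.from_quat(cal["attitude"]).apply(d); e=np.array(cal["eye"])
    return (e+d*((z-e[2])/d[:,2])[:,None])[:,:2]
def proj(cal,P):
    f=200/np.tan(np.radians(cal["vfov"])/2)
    c=R.from_quat(cal["attitude"]).inv().apply(np.atleast_2d(P)-cal["eye"])
    return c[:,:2]/c[:,2:]*f+[cal["cx"],cal["cy"]]
def down(yaw):  # tool z down; tool y axis (closing line) at world angle yaw (mod pi)
    x=np.array([np.sin(yaw),-np.cos(yaw),0]); y=np.array([np.cos(yaw),np.sin(yaw),0])
    z=np.array([0,0,-1.]); 
    return R.from_matrix(np.c_[np.cross(y,z),y,z]).as_quat()
E
python3 - <<'E'
from h import *
im=cv2.imread("pics/top0.png"); c=viewer.get_calibration("top")
cv2.imwrite("pics/crop.png",cv2.resize(im[95:285,165:460],None,fx=2.7,fy=2.7,interpolation=cv2.INTER_CUBIC))
for n,p,z in [("rl",(333,204),.034),("rs",(332,263),.034),("bh",(382,261),.028),("gt",(388,218),.03),("spool",(438,224),.05),("sd tip",(343,187),.01),
 ("pl",(203,246),.008),("ps",(240,199),.008),("pb",(200,204),.008),("pg",(245,241),.008),("yel",(217,128),.01),("pur",(378,177),.03)]: print(n,ray(c,p,z).round(3))
print(manip.current_tool_pos())
# wrist cam offset in tool frame
w=viewer.get_calibration("wrist"); T=R.from_quat(manip.current_tcp_rot())
print(T.inv().apply(w["eye"]-manip.current_tool_pos()),(T.inv()*R.from_quat(w["attitude"])).as_matrix().round(3))
E
```

```text
rl [[ 0.617 -0.098]]
rs [[ 0.463 -0.093]]
bh [[ 0.467 -0.223]]
gt [[ 0.578 -0.242]]
spool [[ 0.559 -0.367]]
sd tip [[ 0.664 -0.126]]
pl [[0.512 0.248]]
ps [[0.636 0.15 ]]
pb [[0.624 0.257]]
pg [[0.524 0.136]]
yel [[0.831 0.213]]
pur [[ 0.687 -0.219]]
[ 0.29396668 -0.57901025  0.22577843]
[ 0.07066965 -0.00139567 -0.15829973] [[ 0.001 -0.965 -0.263]
 [ 1.     0.001 -0.   ]
 [ 0.    -0.263  0.965]]
```

View pics/crop.png

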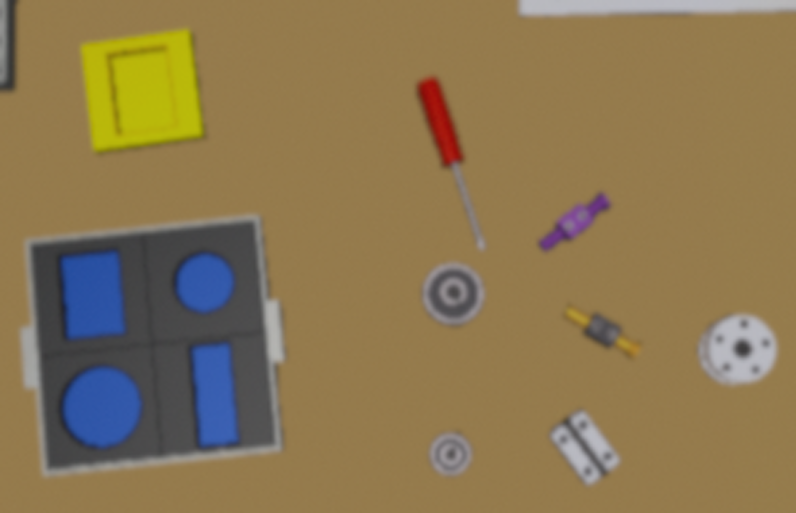

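The crop confirms brass (600,328) as the guide tube, with purple (573,220) the decoy. The blue broad rectangle in the tray (93,295) is the blade pocket, and yellow (140,90) is the decoy. Pocket spacings come out at about 112 mm, which agrees with 111. Next I'll refine with the wrist camera.

```bash
python3 - <<'E'
from h import *
import pickle
D={}
for n,p in [("parts",(0.55,-0.17,0.24)),("tray",(0.58,0.2,0.24))]:
    manip.move_pose(p,down(-np.pi/2)); manip.sleep(0.15)
    c=viewer.get_calibration("wrist"); im=viewer.get_image("wrist")
    D[n]=c; cv2.imwrite(f"pics/w_{n}.png",im[:,:,::-1])
pickle.dump(D,open("cal.pkl","wb")); print(manip.current_clock(),manip.current_q())
E
```

```text
3.6417 [ 0.14409135  0.47827022 -0.70278783  1.6264497   0.33112343  1.15953557
 -2.2107952 ]
```

View pics/w_parts.png

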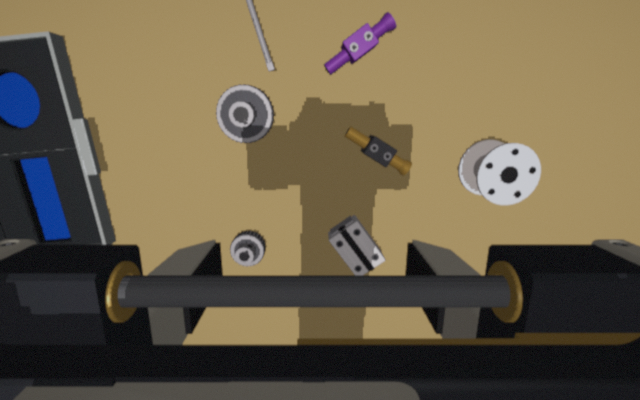

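View pics/w_tray.png

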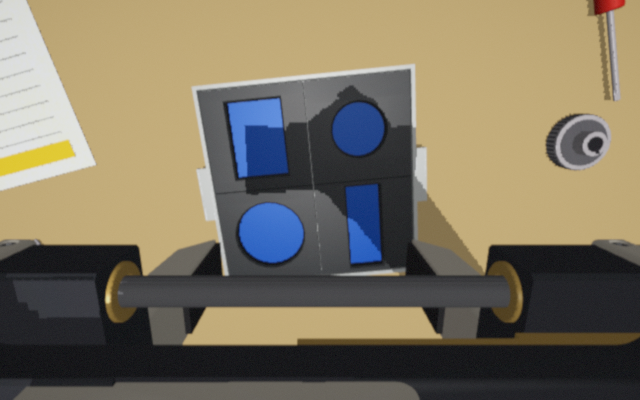

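Wrist views of the parts:
- Large roller hub (241,114) and small roller hub (245,256).
- Guide block (379,151), with tube ends at (348,132) and (408,168).
- Blade holder top at about (357,246).

Wrist views of the tray show the four blue floors: blade (258,138), small (358,129), large (271,233) and guide (364,224). I'll fit the tray from the blue masks.

```bash
cat > meas.py <<'E'
from h import *
import pickle
D=pickle.load(open("cal.pkl","rb")); im=cv2.imread("pics/w_tray.png"); c=D["tray"]
hsv=cv2.cvtColor(im,cv2.COLOR_BGR2HSV); m=cv2.inRange(hsv,(105,120,40),(130,255,255)); m[275:]=0
n,l,s,ce=cv2.connectedComponentsWithStats(m)
B=[i for i in range(1,n) if s[i,4]>500]
W=[]
for i in B:
    cn=max(cv2.findContours((l==i).astype(np.uint8),cv2.RETR_EXTERNAL,cv2.CHAIN_APPROX_NONE)[0],key=len)[:,0]
    w=ray(c,cn,.010); h=cv2.minAreaRect((w*1000).astype(np.float32))
    mm=cv2.moments((w*1000).astype(np.float32)); g=np.array([mm["m10"],mm["m01"]])/mm["m00"]/1000
    print(ce[i].round(0),g.round(4),np.round(h,1) if 0 else h); W.append(g)
W=np.array(W); key={}
nom={"pl":(.512,.248),"ps":(.636,.15),"pb":(.624,.257),"pg":(.524,.136)}
loc={"pl":(-1,1),"ps":(1,-1),"pb":(1,1),"pg":(-1,-1)}
A=[];Q=[]
for k,v in nom.items():
    A.append(np.array(loc[k])*.0555); Q.append(W[np.argmin(np.hypot(*(W-v).T))])
A=np.array(A);Q=np.array(Q);ctr=Q.mean(0); q=Q-ctr
th=np.arctan2((A[:,0]*q[:,1]-A[:,1]*q[:,0]).sum(),(A*q).sum())
F=ctr+A@np.array([[np.cos(th),np.sin(th)],[-np.sin(th),np.cos(th)]])
print("tray yaw",np.degrees(th)); 
for k,f,o in zip(nom,F,Q): print(k,f.round(4),"res mm",((o-f)*1e3).round(1))
c=D["parts"]
for n,p,z in [("rl hub",(241,114),.034),("rs hub",(245,256),.034),("guide top",(379,151),.03),("tube a",(348,132),.012),("tube b",(408,168),.012),("blade top",(357,246),.028)]: print(n,ray(c,p,z).round(4))
E
python3 meas.py
python3 -c "
import cv2
im=cv2.imread('pics/w_parts.png')[70:290,210:430]
cv2.imwrite('pics/wp.png',cv2.resize(im,None,fx=2.7,fy=2.7,interpolation=cv2.INTER_CUBIC))"
```

```text
[258. 137.] [0.6235 0.2607] ((623.3695678710938, 260.6689453125), (83.62360382080078, 58.89133071899414), 5.433224678039551)
[358. 129.] [0.6338 0.1498] ((633.794189453125, 149.71241760253906), (57.66630172729492, 57.100608825683594), 89.87010955810547)
[364. 223.] [0.5226 0.1395] ((522.3847045898438, 139.5416259765625), (98.88033294677734, 39.011817932128906), 5.361906051635742)
[271. 233.] [0.512  0.2506] ((511.6321105957031, 250.72508239746094), (78.03655242919922, 76.05286407470703), 89.84198760986328)
tray yaw 5.307036341715707
pl [0.5126 0.2503] res mm [-0.6  0.3]
ps [0.6334 0.15  ] res mm [ 0.4 -0.2]
pb [0.6231 0.2605] res mm [0.4 0.1]
pg [0.5228 0.1398] res mm [-0.2 -0.2]
rl hub [[ 0.619  -0.0959]]
rs hub [[ 0.4621 -0.0916]]
guide top [[ 0.5808 -0.2398]]
tube a [[ 0.5997 -0.2081]]
tube b [[ 0.5597 -0.277 ]]
blade top [[ 0.4718 -0.2201]]
```

View pics/wp.png

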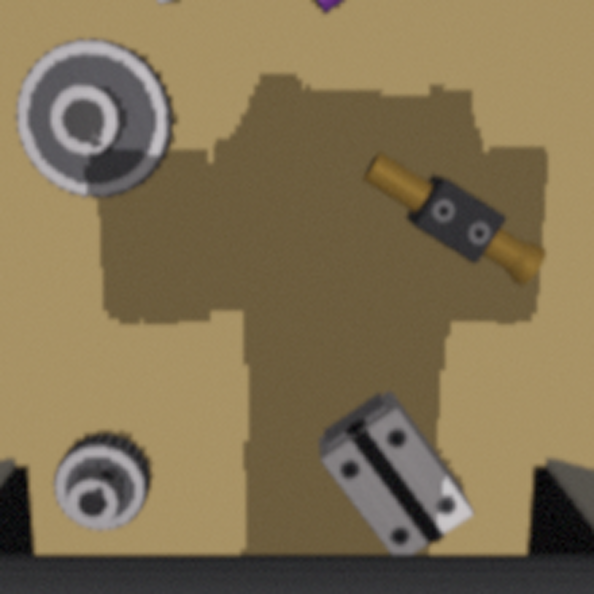

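The tray fit is tight: residuals are at most 0.6 mm, and pocket sizes agree within 2 mm. In the crop, the blade-holder screws give a centre of (357.3,250.4) and the guide block a centre of (380,151). Before the first grasp I'll check sizes: tube length 80, and blade screws symmetric about the centre. Then I'll pick the blade holder.

```bash
cat > act.py <<'E'
from h import *
import pickle
c=pickle.load(open("cal.pkl","rb"))["parts"]
cr=lambda p,z: ray(c,np.atleast_2d(p)/2.7+[210,70],z)
s=cr([(397,438),(349,469),(446,505),(400,537)],.028); bd=s[2]+s[3]-s[0]-s[1]
t=cr([(378,167),(532,265)],.012); td=t[1]-t[0]
k=cr([(440,178),(505,213),(475,262),(410,217)],.03)
ang=lambda d: np.arctan2(d[1],d[0])
tray=np.radians(5.307)
# name: xy, part x-angle (None: round), tcp z over underside, pocket xy
J={"blade":(s.mean(0),ang(bd),.015,(.6231,.2605)),
   "guide":(k.mean(0),ang(td),.015,(.5228,.1398)),
   "small":(cr((93,500),.034)[0],None,.021,(.6334,.1500)),
   "large":(cr((84,120),.034)[0],None,.021,(.5126,.2503))}
def best(p,yaw):
    o=[]; q0=np.array(manip.current_q())
    for y in (yaw,yaw+np.pi):
        q=manip.solve_ik(p,down(y))
        if q is not None: o.append((np.abs(q-q0).max()+ (5 if abs(q[6])>2.4 else 0),y))
    return min(o)[1]
def pick(n):
    xy,a,h,_=J[n]; xy=np.array(xy)
    # approach yaw chosen so that pick and place share the tool turn
    y=best([*xy,.13],tray+np.pi/2 if a is None else a+np.pi/2)
    effector.open_jaws()
    manip.move_pose([*xy,.13],down(y)); manip.servo_line([*xy,h],vel=.12)
    effector.close(35); g=manip.current_finger_gap()
    manip.servo_line([*xy,.13],vel=.15)
    print(n,xy.round(4),"yaw",np.degrees(y).round(1),"gap",g,manip.current_finger_gap(),"q7",manip.current_q()[6],"F",np.round(manip.current_force(),1),"t",manip.current_clock())
def place(n):
    xy,a,h,d=J[n]; p=[*d,.13]
    y=best(p,tray+np.pi/2); manip.move_pose(p,down(y))
    z=.008+h; manip.servo_line([*d,z+.004],vel=.12); manip.sleep(.2)
    f0=manip.current_force()[2]
    for e in np.arange(.003,-.0021,-.0005):
        manip.servo_line([*d,z+e],vel=.02); manip.sleep(.05); df=manip.current_force()[2]-f0
        if abs(df)>1.2: break
    effector.open_jaws(); manip.sleep(.1)
    print("placed at e",e,"dF",df,"tcp z",manip.current_tool_pos()[2])
    manip.servo_line([*d,.13],vel=.2); print("t",manip.current_clock())
E
python3 - <<'E'
from act import *
print("screw rect mm",(np.linalg.norm(s[1]-s[0]),np.linalg.norm(s[3]-s[2]),np.linalg.norm(s[2]-s[0]),np.linalg.norm(s[3]-s[1])))
print("tube len",np.linalg.norm(td),"mid",t.mean(0),"block",k.mean(0),np.linalg.norm(k[1]-k[0]),np.linalg.norm(k[2]-k[1]),np.degrees(ang(td)),np.degrees(ang(k[1]-k[0])))
print({n:(v[0],v[1] and np.degrees(v[1])) for n,v in J.items()})
pick("blade")
im=viewer.get_image("scene"); cv2.imwrite("pics/s1.png",im[:,:,::-1])
E
```

```text
screw rect mm (np.float64(0.02440766843365096), np.float64(0.024485759190727787), np.float64(0.037747338268045605), np.float64(0.039005134901783256))
tube len 0.07696810486483363 mid [ 0.57969946 -0.24308723] block [ 0.58114684 -0.24030444] 0.029485344980788464 0.02215400091243038 -121.53247741314338 -117.36193807986756
{'blade': (array([ 0.46608513, -0.22085589]), np.float64(-144.19293354012896)), 'guide': (array([ 0.58114684, -0.24030444]), np.float64(-121.53247741314338)), 'small': (array([ 0.46314709, -0.09098412]), None), 'large': (array([ 0.61854387, -0.09599221]), None)}
blade [ 0.4661 -0.2209] yaw -54.2 gap 0.03935355141671723 0.039774698429050966 q7 -0.888447829059762 F [ 0.4  0.8 -2.8] t 8.4
```

View pics/s1.png

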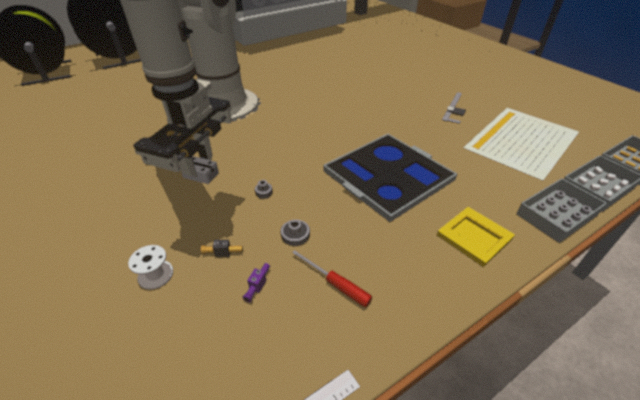

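The blade holder is held in the gripper at (185,165); the gap of 39.6 mm fits its 40 mm width. I'll place it.

```bash
python3 - <<'E'
from act import *
place("blade")
im=viewer.get_image("scene"); cv2.imwrite("pics/s2.png",cv2.resize(im[100:260,280:520,::-1],None,fx=3,fy=3))
pick("guide")
E
```

```text
placed at e -0.0005 dF 6.758256038231435 tcp z 0.022507587712371817
t 15.6667
guide [ 0.5811 -0.2403] yaw -31.5 gap 0.021178902723561144 0.021106254618757425 q7 -0.6282454601745698 F [-0.2  0.2 -1.2] t 20.875
```

View pics/s2.png

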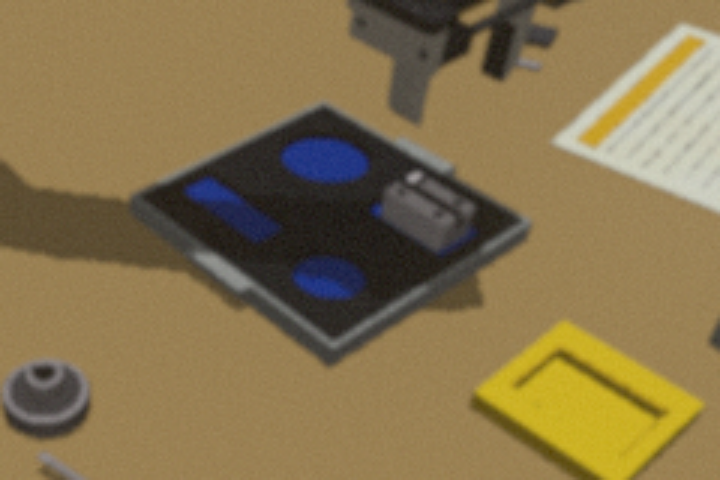

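The blade holder sits in its pocket at crop (428,212), with floor contact at the expected height. The guide is gripped with a 21 mm gap, which matches its width. Continuing with the rest.

```bash
python3 - <<'E'
from act import *
place("guide"); pick("small")
g=manip.current_finger_gap()
if .019<g<.025:
    place("small"); pick("large")
    if .023<manip.current_finger_gap()<.029: place("large")
im=viewer.get_image("top"); cv2.imwrite("pics/t3.png",cv2.resize(im[165:280,165:460,::-1],None,fx=2.7,fy=2.7,interpolation=cv2.INTER_CUBIC))
im=viewer.get_image("scene"); cv2.imwrite("pics/s3.png",cv2.resize(im[100:260,280:520,::-1],None,fx=3,fy=3))
E
```

```text
placed at e -0.0005 dF 6.5164659504335205 tcp z 0.02250644455516385
t 27.8917
small [ 0.4631 -0.091 ] yaw 95.3 gap 0.020481014590240945 0.020585770769033205 q7 1.037798107358952 F [ 0.3 -0.4 -1. ] t 32.0917
placed at e -0.0005 dF 6.333446291849114 tcp z 0.028483483319703067
t 38.75
large [ 0.6185 -0.096 ] yaw 95.3 gap 0.024837683766281968 0.02471699633472363 q7 1.1370188599108315 F [-0.6 -0.3 -3.1] t 42.9333
placed at e -0.0005 dF 6.565589091745084 tcp z 0.028517711231461865
t 49.7667
```

View pics/s3.png

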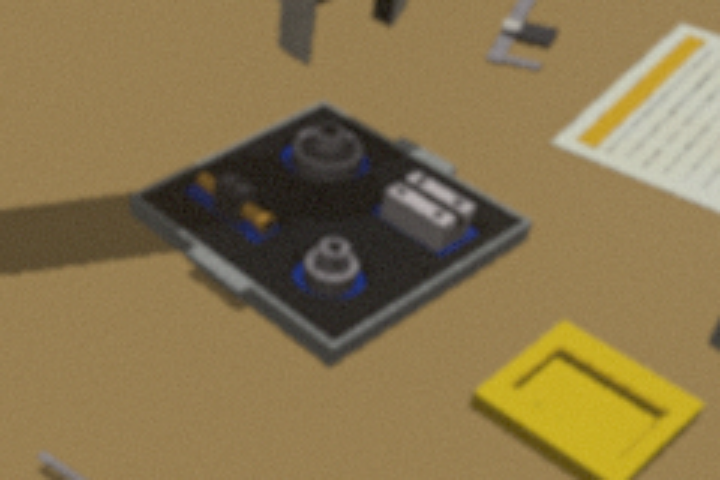

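All four parts appear seated: large (328,155), guide (235,200), small (333,268) and blade (428,208). One close wrist view to confirm.

```bash
python3 - <<'E'
from h import *
manip.move_pose((0.52,0.2,0.24),down(np.pi/2)); manip.sleep(.15)
cv2.imwrite("pics/w4.png",viewer.get_image("wrist")[:,:,::-1])
E
```

```text
(no output)
```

View pics/w4.png

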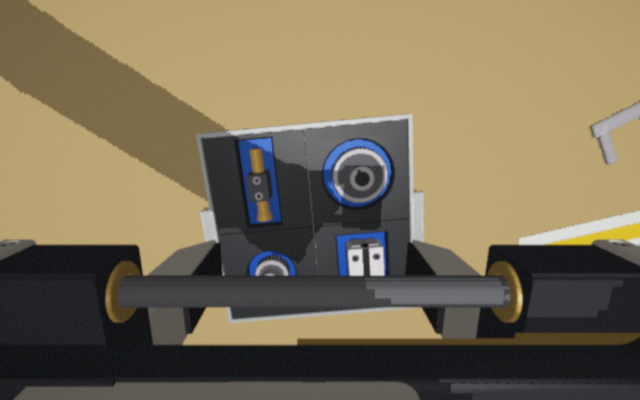

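View pics/t3.png

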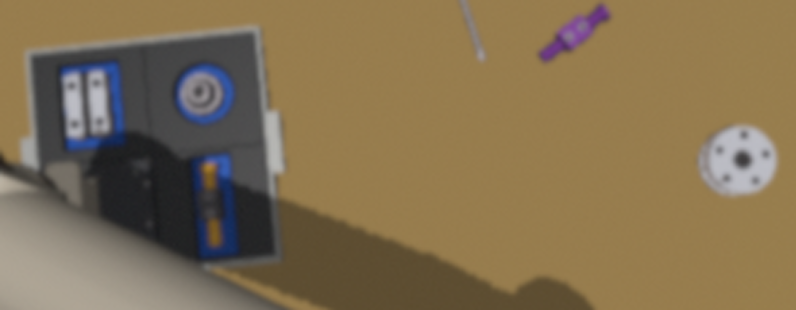

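The wrist view shows the guide (260,185) and large roller (358,175) clear of their pocket walls, with blue visible all round. The top view shows the same for the blade holder (88,105) and small roller (203,93). The spool (742,160) and screwdriver tip (480,58) have not moved. Handing in.

```bash
python3 -c "
from bench import manip
print(manip.current_clock()); print(manip.hand_in())"
```

```text
50.6167
the job is handed in; nothing more can be done
None
```

All four change parts sit flat in their own tray pockets, the screwdriver and spool were left where they were, and the job was handed in at 50.6 s of the 96 s allowed.

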